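# Part a casting mould with a wedge and hold it open

## Robot

A 6-joint arm with a two-finger parallel gripper is mounted at the origin on the work surface. World frame = base frame: x ahead of the robot, y to its left, z up, the work surface at z = 0. Lengths are in m, angles in degrees, forces in N, time in s.
With the tool pointing down it reaches from about 0.375 to 0.9 m from the base axis. Payload 3.1 kg.
Tool frame: the origin (TCP) lies between the finger pads; the fingertips stand 22 mm ahead of it and the grasp point (between the pads) lies 3 mm ahead of it (bot.tip_extent is the distance from the TCP to the fingertips, in m); y points along the fingers, z is the direction in which the jaws open and shut, and the axes are right-handed (so a half turn about y gives the same grasp; the last joint's range is limited). The gripper opens to 87 mm and grips with 3 to 60 N. Pads are 19 mm wide; open, the fingers measure 117 mm over their backs; the gripper's body (75 mm by 190 mm) begins 51 mm behind the grasp point.
Start: joints at [-77.55, 30.224, 82.088, -0, 67.689, -10.227], TCP at [0.241, -0.577, 0.245] pointing down, gripper open.
Joint ranges: [-176.69, 176.69], [-43.24, 126.21], [12.49, 139.97], [-82, 262], [0, 151.66], [-163.58, 163.58]. Speed limits (degrees/s): [159.86, 159.86, 180, 180, 180, 180].

## Interface

Orientations are given as a 3x3 rotation matrix whose columns are the frame's x, y, z axes.
In Python, from rig import bot, eyes, models gives the robot as it stands. The module is installed in compiled form; this text tells all that it offers.
- The arm moves only by the tool arm_command, never from a script. Its arguments are lists of equal length, an entry for each row: "translation": the shift along the tool's x, y, z each as a share of 0.08 m, from -1 to 1, a list of three; "rotation": the turn, a rotation vector about the tool's x, y, z each as a share of 60 degrees, from -1 to 1, a list of three; "grip": the closure, from -1 (fully open) to 1 (shut), so that 0 is half open. In form: {"translation": [[x, y, z], ...], "rotation": [[rx, ry, rz], ...], "grip": [grip, ...]}. A call has 1 to 5 rows; each row is the pose to reach, as a shift and turn from the pose commanded when the call began, along the tool's axes at that moment; what a row does not reach only later rows make up. A row lasts 1/10 s, in which the tool goes at most 50 mm and 8.59 degrees, less where a joint would pass 70% of its speed; a pose out of reach is approached as far as the arm can. A call with a number of a shift or a turn outside -1 to 1 is refused whole. A call with a gripper value outside its range is refused whole. The fingers move at their own pace and stop on an object; the grip force is fixed at half the most. Time passes only in rows, so rows that repeat a pose let the fingers close. It gives the time, the measured TCP pose, the force and the opening at its end, in the units of the state.
- bot.read_state(): the state, without advancing time (a new reading comes with each control period).
- eyes.capture(name): name is "scene" or "top"; returns a dict with "image" (384x512x3 uint8, blue, green, red), "mtx" (3x3 intrinsics, pixels), "rvec" (rotation vector, rad) and "tvec" (3), from world to camera coordinates, as OpenCV has them. Camera axes: x right, y down, z forward; pixel columns grow to the right and rows downward; lengths in m; the calibration is good to about 2 mm. A picture is of the moment at which its call begins. There is no depth.
- bot.hand_in(): hands the job in, once; it reports no verdict.
Trained networks look in the newest picture that a camera, given by its name, has taken for a name from the list of things; names that differ only in an ending like _2 or _b are one class to them, and where a whole thing is asked for, a point or a joint stands for the part that bears it (a point fixed in the world has none). Each returns a list of dicts, best first, with "conf" (0 to 1); they miss things now and then, are a little off and sometimes report something else, mostly with a low value. They report only what shows in the picture. A call takes as long as a camera call. They do not tell look-alikes from the thing itself.
- models.recognise(camera, thing): "extent" ([left, top, right, bottom] as shares, 0 to 1, of the picture: columns of its width, rows of its height, round what is visible of it).
- models.spot_point(camera, thing): "point" ([column, row] as shares, 0 to 1, of the picture: columns of its width, rows of its height: a listed point, or the origin of a listed thing).
The state is a dict: "time_s": time; "joint_positions": joint angles; "qvel": joint speeds; "tau": joint torques, N m; "position": TCP position; "tcp_rot": TCP orientation; "force": force on the tool from outside, world axes, zero at the start; "moment": the same for the moment, N m; "opening": opening from 0.0 (shut) to 1.0 (fully open).
Only numpy, scipy, OpenCV 4.12 (cv2) and the standard library are available. Lean on these libraries where they do the work, as an engineer would, in place of code of your own. Each camera call takes 0.05 s, during which the arm holds its last target. There are 200 camera calls.

## Task

The small casting mould on the bench is unclamped and ready to be parted. Take the wedge, lay it on the mould's base plate and push its thin end into the pry slot under the mould block until that edge of the block just lifts, leaving a gap of about 2 to 6 mm all along it while the opposite edge stays down on the plate; finish still gripping the wedge there, holding the gap open. Only the wedge may touch the block, and the other things on the bench stay where they are.

Things in the scene. Friction and masses are not known exactly. Their poses are not given: they have to be found in the camera images.
- plate: Aluminium base plate of the mould, fixed on the bench, 340 x 230 x 15 mm (x, y, z). Origin: centre of its underside; top face 15 mm higher. The block sits in its middle on four 9 mm guide pins with 1 mm play; 110 mm of bare flat plate lie before the block's front (-x side). Two opened toggle clamps, 100 mm tall, stand on its long sides at y = +-100, x = -5 to 120 mm.
- mould_block: Grey printed block, 120 x 160 x 45 mm (x, y, z), 0.6 to 1 kg, loose, flat on the plate; steel ring on top. Origin: centre of its underside. Middle of its front edge (x = -60): a recess 56 wide, 10 deep, full height (a bite in the outline from above); at its foot the pry slot, 56 wide, 4 high, 42 deep, open below, the plate being its floor. The wedge goes in along the block's +x.
- slot_lip (a point): Middle of the lower edge of the slot's roof, at the slot's mouth: on the block at x = -50, y = 0, z = 4 mm. The wedge's ramp lifts the block at this edge.
- front_left (a point): Lower corner of the block's front edge (pry side), at x = -60, y = +80, z = 0 mm of the block; at the height of the plate's top while the block is down.
- front_right (a point): The other lower corner of the front edge, at x = -60, y = -80, z = 0 mm of the block.
- back_left (a point): Lower corner of the block's far (back) edge, at x = +60, y = +80, z = 0 mm of the block; stays down.
- back_right (a point): The other lower corner of the back edge, at x = +60, y = -80, z = 0 mm of the block.
- wedge: White nylon wedge, 130 long (x), 30 wide (y) mm, 95 g, lying on its flat underside. Origin: centre of its underside; +x points to the thin end. Thin end (x = +65) 2 mm thick; the ramp rises evenly to 27 mm at x = -35; from there to x = -65 the heel is a plain block 27 mm high, 30 mm wide, with a dark hanging hole on top: grip it there, across y.
- wedge_tip (a point): Middle of the thin end's lower edge, at x = +65, y = 0, z = 0 mm of the wedge.
- parallel_bar: Bystander: plain aluminium bar 130 x 30 x 20 mm, same thickness all along, lying on the bench. Origin: centre of its underside.
- wash_bottle: Bystander: white plastic bottle, 66 mm across, 190 mm tall, standing. Origin: centre of its foot.
- filament_reel: Bystander: reel of white filament, 196 mm across, 66 mm thick, lying flat. Origin: centre of its underside.
- casting: Bystander: small white cast bracket 70 x 40 mm, 35 mm tall. Origin: centre of its underside.
Mind the look-alikes: they are no part of the job. What is shaped like the wedge but green is not meant.

How it is judged (in metres and radians):
On the way:
1. the wedge's thin end is brought to the mouth of the pry slot, low over the plate, while the block is still fully down (x of wedge_tip in the frame of mould_block between -0.06 and -0.035 m and y of wedge_tip in the frame of mould_block between -0.022 and 0.022 m and z of wedge_tip in the frame of plate below 0.018 m and z of each of front_left, front_right in the frame of plate below 0.016 m).
At the end, for the whole second after the job is handed in: Front corners of the block 1.5 to 7 mm above the plate, back corners under 2 mm, block within 5 mm of its place; wedge flat on the plate (within 4 mm), tip in the slot, carrying over 1 N of the block; gripper on the wedge with over 2 N, off the block; all at rest (z of front_left in the frame of plate between 0.0165 and 0.022 m and z of front_right in the frame of plate between 0.0165 and 0.022 m and z of each of back_left, back_right in the frame of plate below 0.017 m and x of mould_block in the frame of plate between -0.005 and 0.005 m and y of mould_block in the frame of plate between -0.005 and 0.005 m and z of each of wedge, wedge_tip in the frame of plate below 0.019 m and x of wedge_tip in the frame of mould_block above -0.045 m and y of wedge_tip in the frame of mould_block between -0.028 and 0.028 m and contact force between wedge and mould_block above 1 N and contact force between the fingers and wedge above 2 N and contact force between each of the arm, the fingers and mould_block below 0.5 N and linear speed of each of mould_block, wedge below 0.02 m/s); the arm keeps its last pose, push and grip.
It fails at once if the block is lifted too far (a front corner more than 10 mm off the plate) (z of any of front_left, front_right in the frame of plate above 0.025 m).
It fails at once if the robot itself touches the mould block (contact force between any of the arm, the fingers and mould_block above 1 N).
It fails at once if a bystander is moved by more than 20 mm (distance of any of parallel_bar, wash_bottle, filament_reel, casting from where it was at the start of the episode above 0.02 m).
It also fails if it takes over 40 s, if anything falls off the work surface, if the arm or the gripper's body presses on something with over 40 N, if the wrist force passes 120 N, or if a joint passes its speed limit or range.

## Working session

There is one attempt and no reset: what is moved stays moved. The work goes in short steps, Python scripts to look and compute and a tool call to move; the robot and the scene stay as the last step left them, time stands still between calls to the robot, and variables do not carry over. Pictures are saved under pics/ and viewed, about 8 in all and at most 12, crops included, and the job is handed in when it is done.

Besides the shell and the picture viewer there is one more tool, called after "Emit:" as name(argument=value, ...) on one line, values as JSON. arm_command: Moves the arm, as the interface text tells. Shift numbers are shares of 0.08 m and turn numbers shares of 60 degrees, none past 1 either way. Its arguments: {"type":"object","properties":{"translation":{"type":"array"},"rotation":{"type":"array"},"grip":{"type":"array"}},"required":["translation","rotation","grip"]}

```bash
mkdir -p pics; cat > h.py <<'E'
import numpy as np, cv2
from rig import bot, eyes, models
def ray(c,uv,z):
    R=cv2.Rodrigues(np.array(c["rvec"],float))[0];t=np.array(c["tvec"],float).ravel()
    d=R.T@np.linalg.inv(c["mtx"])@np.array([uv[0],uv[1],1.]);o=-R.T@t
    return o+d*(z-o[2])/d[2]
def proj(c,p):
    return cv2.projectPoints(np.array(p,float).reshape(-1,3),np.array(c["rvec"],float),np.array(c["tvec"],float),c["mtx"],None)[0].reshape(-1,2)
E
python3 - <<'E'
from h import *
s=bot.read_state();print(s["time_s"],s["position"],s["tcp_rot"],s["opening"],s["force"])
for n in("scene","top"):
    c=eyes.capture(n);cv2.imwrite(f"pics/{n}0.png",cv2.resize(c["image"],(800,600),interpolation=cv2.INTER_CUBIC))
    for t,z in(("wedge",0),("wedge_tip",0),("mould_block",.015),("slot_lip",.019),("front_left",.015),("front_right",.015),("back_left",.015),("back_right",.015),("plate",0),("parallel_bar",0),("casting",0),("filament_reel",0),("wash_bottle",0)):
        for r in models.spot_point(n,t)[:3]:
            uv=np.array(r["point"])*[512,384];print(n,t,round(r["conf"],2),(uv/512*800).round(),ray(c,uv,z).round(4)[:2])
E
```

```text
0.0 [ 0.24085714 -0.57599128  0.24358048] [[-9.22702436e-01 -4.42992633e-04  3.85512669e-01]
 [-3.85512722e-01  2.08246325e-03 -9.22700171e-01]
 [-3.94066586e-04 -9.99997734e-01 -2.09227321e-03]] 1.0002392505070459 [0.09715702 0.21128928 0.2963017 ]
scene wedge 0.61 [328. 219.] [ 0.3052 -0.3831]
scene wedge 0.51 [318. 267.] [ 0.4849 -0.3096]
scene wedge 0.48 [362. 288.] [ 0.5053 -0.1689]
scene wedge_tip 0.71 [382. 281.] [ 0.4601 -0.134 ]
scene wedge_tip 0.6 [342. 260.] [ 0.4366 -0.2632]
scene wedge_tip 0.52 [343. 229.] [ 0.3261 -0.3227]
scene mould_block 0.71 [471. 343.] [0.5684 0.1572]
scene slot_lip 0.76 [448. 330.] [0.5592 0.0933]
scene slot_lip 0.27 [616. 393.] [0.5706 0.4989]
scene front_left 0.35 [431. 360.] [0.6568 0.0931]
scene front_right 0.67 [431. 357.] [0.6478 0.0895]
scene back_left 0.6 [502. 322.] [0.4759 0.2008]
scene back_left 0.56 [472. 343.] [0.5677 0.16  ]
scene plate 0.9 [471. 339.] [0.5468 0.1498]
scene parallel_bar 0.79 [267. 311.] [ 0.675  -0.3449]
scene parallel_bar 0.39 [310. 363.] [ 0.7696 -0.1639]
scene casting 0.53 [264. 231.] [ 0.4227 -0.519 ]
scene filam
[... 164 characters left out ...]
.] [ 0.4868 -0.3217]
top wedge 0.56 [575. 392.] [ 0.3077 -0.3875]
top wedge_tip 0.75 [635. 333.] [ 0.4381 -0.5219]
top wedge_tip 0.72 [545. 383.] [ 0.3265 -0.3227]
top wedge_tip 0.58 [522. 333.] [ 0.4364 -0.2726]
top mould_block 0.89 [330. 274.] [0.5632 0.152 ]
top slot_lip 0.97 [349. 274.] [0.5628 0.1104]
top front_left 0.96 [360. 308.] [0.4888 0.0862]
top front_right 0.94 [354. 232.] [0.6569 0.1019]
top front_right 0.36 [176. 278.] [0.5504 0.4939]
top back_left 0.91 [306. 311.] [0.4796 0.2046]
top parallel_bar 0.93 [558. 227.] [ 0.6738 -0.3526]
top casting 0.71 [632. 331.] [ 0.4422 -0.5141]
top filament_reel 0.79 [177. 278.] [0.5522 0.4952]
top wash_bottle 0.9 [473. 193.] [ 0.7483 -0.164 ]
```

View pics/top0.png

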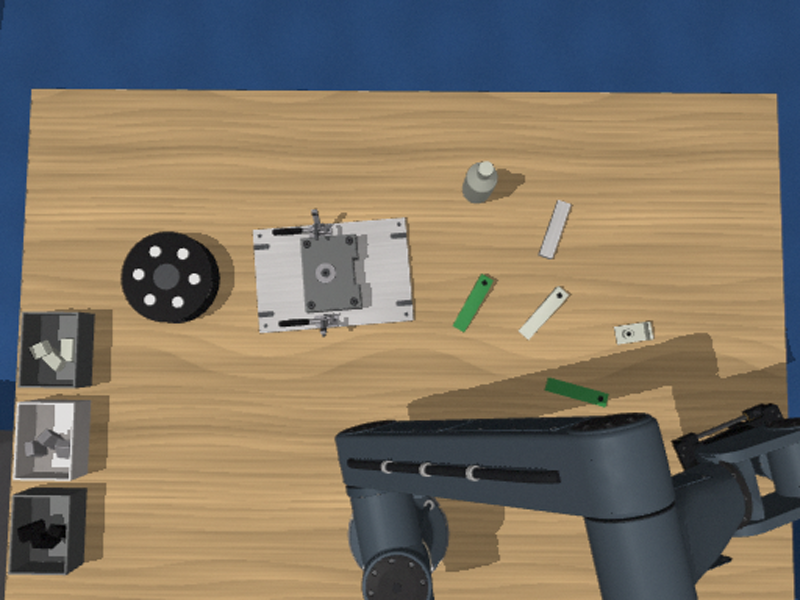

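View pics/scene0.png

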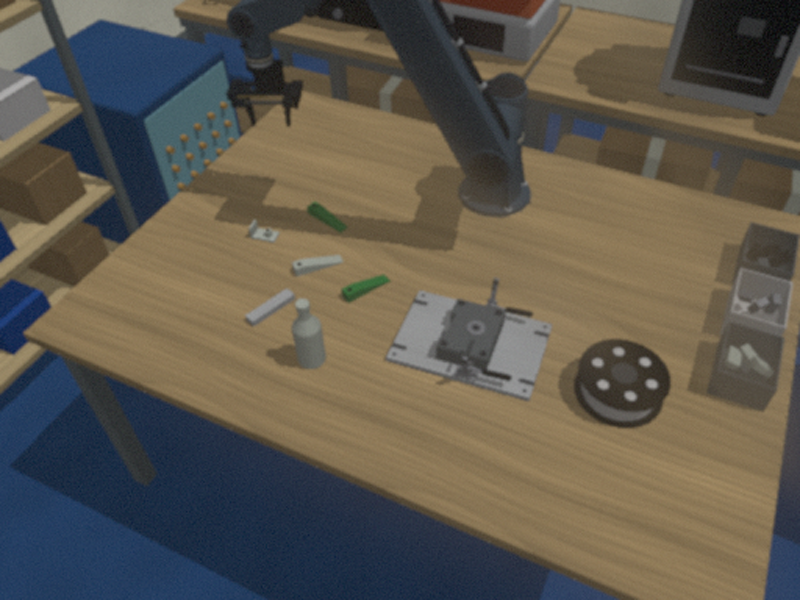

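Candidates in the top picture are the white part with a dark hole at (545,312), the two green look-alikes at (473,303) and (576,391), and the plain aluminium bar at (556,230). The white tapered one fits the wedge: its hole is at (560,295) and its thin end at (522,333). The mould's recess faces right, towards world -y. I'll measure these and confirm in a crop.

```bash
python3 - <<'E'
from h import *
c=eyes.capture("top");im=c["image"].astype(int)
def blob(cx,cy,r,thr):
    m=np.zeros(im.shape[:2],np.uint8);m[(im.min(2)>thr)&(im.max(2)-im.min(2)<45)]=255
    k=np.zeros_like(m);k[cy-r:cy+r,cx-r:cx+r]=255
    return max(cv2.findContours(m&k,cv2.RETR_EXTERNAL,cv2.CHAIN_APPROX_NONE)[0],key=cv2.contourArea)
S=512/800
w=blob(int(545*S),int(312*S),30,130);b=cv2.boxPoints(cv2.minAreaRect(w))
print("wedge",b.round(1).tolist());P=np.array([ray(c,p,.007)[:2] for p in b]);print(P.round(4).tolist(),P.mean(0))
p=blob(int(333*S),int(275*S),62,140);b2=cv2.boxPoints(cv2.minAreaRect(p))
Q=np.array([ray(c,q,.015)[:2] for q in b2]);print("plate",Q.round(4).tolist(),Q.mean(0),[np.linalg.norm(Q[i]-Q[i-1]).round(3) for i in range(4)])
v=im.astype(np.uint8).copy()
a=cv2.resize(v[155:235,310:417],None,fx=5,fy=5,interpolation=cv2.INTER_CUBIC)
d=cv2.resize(v[130:220,155:275],None,fx=4.44,fy=4.44,interpolation=cv2.INTER_CUBIC)
cv2.polylines(d,[((b2-[155,130]+.5)*4.44).astype(int)],True,(0,0,255),1)
cv2.polylines(a,[((b-[310,155]+.5)*5).astype(int)],True,(0,0,255),1)
H=300
cv2.imwrite("pics/c1.png",np.hstack([cv2.resize(a,(400,H)),cv2.resize(d,(400,H))]))
E
```

```text
wedge [[331.1000061035156, 211.1999969482422], [357.0, 182.5], [363.79998779296875, 188.60000610351562], [337.8999938964844, 217.3000030517578]]
[[0.4426, -0.2606], [0.5424, -0.3503], [0.5214, -0.3735], [0.4218, -0.2838]] [ 0.48206393 -0.31705669]
plate [[0.6602, 0.3311], [0.6911, -0.0091], [0.4632, -0.0295], [0.4327, 0.3067]] [0.5617919  0.14979742] [np.float64(0.229), np.float64(0.342), np.float64(0.229), np.float64(0.338)]
```

View pics/c1.png

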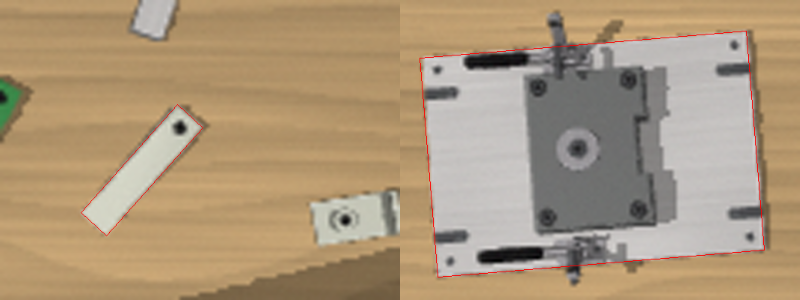

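The crop confirms it: on the left, the white wedge with its hole at heel (180,128) and thin end at (95,222); on the right, the plate outline fits and the recess is on the right at (640,145). The plate measures 340 x 229 mm, which matches its given size.

```bash
cat >> h.py <<'E'
def plan(tgt,yaw,n,pos=None,yaw0=None):
    "n equal calls; print shares for tool pointing straight down"
    s=bot.read_state();R=np.array(s["tcp_rot"]);pos=np.array(s["position"]) if pos is None else pos
    y0=np.degrees(np.arctan2(R[1,2],R[0,2])) if yaw0 is None else yaw0
    dy=(yaw-y0)/n;d=(np.array(tgt)-pos)/n
    for i in range(n):
        a=np.radians(y0+i*dy);z=np.array([np.cos(a),np.sin(a),0]);y=np.array([0,0,-1.]);x=np.cross(y,z)
        print("tr",(np.array([x@d,y@d,z@d])/.08).round(3),"ry",round(-dy/60,4))
E
python3 - <<'E'
from h import *
plan([.518,-.349,.12],48,5)
E
```

```text
tr [-0.858  0.311 -0.258] ry -0.3844
tr [-0.891  0.311  0.099] ry -0.3844
tr [-0.781  0.311  0.44 ] ry -0.3844
tr [-0.546  0.311  0.711] ry -0.3844
tr [-0.224  0.311  0.868] ry -0.3844
```

Emit:
arm_command(translation=[[-0.86, 0.31, -0.26], [-0.86, 0.31, -0.26], [-0.86, 0.31, -0.26], [-0.86, 0.31, -0.26]], rotation=[[0, -0.384, 0], [0, -0.384, 0], [0, -0.384, 0], [0, -0.384, 0]], grip=[-0.5, -0.5, -0.5, -0.5])

```text
time_s: 1.85
position: [0.2971, -0.5302, 0.2195]
tcp_rot: [[-0.697, -0.0, 0.717], [-0.717, 0.001, -0.697], [-0.0, -1.0, -0.001]]
force: [-0.2, -0.2, 0.0]
opening: 0.776
```

Emit:
arm_command(translation=[[-0.89, 0.31, 0.1], [-0.89, 0.31, 0.1], [-0.89, 0.31, 0.1], [-0.89, 0.31, 0.1]], rotation=[[0, -0.384, 0], [0, -0.384, 0], [0, -0.384, 0], [0, -0.384, 0]], grip=[-0.5, -0.5, -0.5, -0.5])

```text
time_s: 2.25
position: [0.3522, -0.4856, 0.1949]
tcp_rot: [[-0.364, -0.0, 0.931], [-0.931, -0.0, -0.364], [0.0, -1.0, 0.0]]
force: [0.0, -0.8, -0.2]
opening: 0.752
```

Emit:
arm_command(translation=[[-0.78, 0.31, 0.44], [-0.78, 0.31, 0.44], [-0.78, 0.31, 0.44], [-0.78, 0.31, 0.44]], rotation=[[0, -0.384, 0], [0, -0.384, 0], [0, -0.384, 0], [0, -0.384, 0]], grip=[-0.5, -0.5, -0.5, -0.5])

```text
time_s: 2.65
position: [0.4075, -0.4407, 0.1703]
tcp_rot: [[0.028, 0.0, 1.0], [-1.0, -0.001, 0.028], [0.001, -1.0, 0.0]]
force: [0.4, 0.6, 0.2]
opening: 0.751
```

Emit:
arm_command(translation=[[-0.55, 0.31, 0.71], [-0.55, 0.31, 0.71], [-0.55, 0.31, 0.71], [-0.55, 0.31, 0.71]], rotation=[[0, -0.384, 0], [0, -0.384, 0], [0, -0.384, 0], [0, -0.384, 0]], grip=[-0.5, -0.5, -0.5, -0.5])

```text
time_s: 3.05
position: [0.4628, -0.3952, 0.1456]
tcp_rot: [[0.416, 0.0, 0.909], [-0.909, -0.001, 0.416], [0.001, -1.0, 0.0]]
force: [0.1, 0.2, 0.5]
opening: 0.752
```

Emit:
arm_command(translation=[[-0.22, 0.31, 0.87], [-0.22, 0.31, 0.87], [-0.22, 0.31, 0.87], [-0.22, 0.31, 0.87]], rotation=[[0, -0.384, 0], [0, -0.384, 0], [0, -0.384, 0], [0, -0.384, 0]], grip=[-0.5, -0.5, -0.5, -0.5])

```text
time_s: 3.45
position: [0.5186, -0.3502, 0.1208]
tcp_rot: [[0.738, 0.001, 0.675], [-0.675, -0.001, 0.738], [0.001, -1.0, -0.0]]
force: [-0.9, -0.3, 0.4]
opening: 0.749
```

Emit:
arm_command(translation=[[0, 0.6, 0], [0, 0.9, 0], [0, 0.9, 0]], rotation=[[0, 0, 0], [0, 0, 0], [0, 0, 0]], grip=[-0.5, -0.5, -0.5])

```text
time_s: 3.75
position: [0.5158, -0.349, 0.0458]
tcp_rot: [[0.737, -0.005, 0.676], [-0.676, 0.004, 0.737], [-0.006, -1.0, 0.0]]
force: [-0.1, 0.8, 0.0]
opening: 0.75
```

```bash
python3 - <<'E'
from h import *
o=[]
for n in("top","scene"):
    c=eyes.capture(n);p=proj(c,[.48,-.31,.02])[0].astype(int);print(n,p)
    v=c["image"].copy()
    for q in proj(c,[[.4322,-.2722,0],[.540,-.3692,.0]]):cv2.drawMarker(v,tuple(int(i) for i in q.round()),(0,0,255),0,5)
    o.append(cv2.resize(v[p[1]-40:p[1]+35,p[0]-50:p[0]+50],(400,300),interpolation=cv2.INTER_CUBIC))
cv2.imwrite("pics/c2.png",np.hstack(o))
E
```

```text
top [346 200]
scene [203 166]
```

View pics/c2.png

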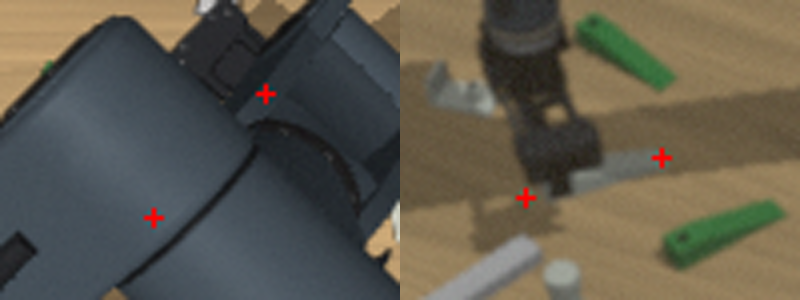

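The scene crop shows the fingers straddling the heel at (560,185), with the thin end on the predicted mark at (660,157). I'll descend 20 mm and close.

Emit:
arm_command(translation=[[0, 0.25, 0], [0, 0.25, 0], [0, 0.25, 0]], rotation=[[0, 0, 0], [0, 0, 0], [0, 0, 0]], grip=[-0.5, -0.5, -0.5])

```text
time_s: 4.15
position: [0.5189, -0.3501, 0.0301]
tcp_rot: [[0.741, 0.002, 0.672], [-0.672, -0.002, 0.741], [0.002, -1.0, -0.0]]
force: [-0.0, -0.6, 0.6]
opening: 0.756
```

Emit:
arm_command(translation=[[0, 0, 0], [0, 0, 0], [0, 0, 0], [0, 0, 0], [0, 0, 0]], rotation=[[0, 0, 0], [0, 0, 0], [0, 0, 0], [0, 0, 0], [0, 0, 0]], grip=[1, 1, 1, 1, 1])

```text
time_s: 4.65
position: [0.5186, -0.3492, 0.0287]
tcp_rot: [[0.742, 0.0, 0.671], [-0.671, -0.0, 0.742], [0.0, -1.0, 0.0]]
force: [0.4, 0.6, 0.3]
opening: 0.385
```

Emit:
arm_command(translation=[[0, 0, 0], [0, 0, 0], [0, 0, 0], [0, 0, 0], [0, 0, 0]], rotation=[[0, 0, 0], [0, 0, 0], [0, 0, 0], [0, 0, 0], [0, 0, 0]], grip=[1, 1, 1, 1, 1])

```text
time_s: 5.15
position: [0.5186, -0.3492, 0.0287]
tcp_rot: [[0.742, 0.0, 0.671], [-0.671, -0.0, 0.742], [0.0, -1.0, 0.0]]
force: [0.5, 0.9, 1.1]
opening: 0.344
```

Emit:
arm_command(translation=[[0, -0.5, 0], [0, -1, 0], [0, -1, 0]], rotation=[[0, 0, 0], [0, 0, 0], [0, 0, 0]], grip=[1, 1, 1])

```text
time_s: 5.45
position: [0.5211, -0.3518, 0.1135]
tcp_rot: [[0.742, 0.007, 0.67], [-0.67, -0.008, 0.742], [0.011, -1.0, -0.001]]
force: [0.7, -0.7, -0.0]
opening: 0.342
```

```bash
python3 - <<'E'
from h import *
s=bot.read_state();print(s["position"],s["opening"])
plan([.5797,-.0442,.107],5.2,4,yaw0=47.9)
E
```

```text
[ 0.52109361 -0.35181918  0.11348237] 0.3420707560627548
tr [-0.509  0.02   0.836] ry 0.1779
tr [-0.655  0.02   0.727] ry 0.1779
tr [-0.778  0.02   0.594] ry 0.1779
tr [-0.875  0.02   0.439] ry 0.1779
```

Emit:
arm_command(translation=[[-0.25, 0, 0.42], [-0.51, 0, 0.84], [-0.51, 0, 0.84], [-0.51, 0, 0.84]], rotation=[[0, 0.09, 0], [0, 0.178, 0], [0, 0.178, 0], [0, 0.178, 0]], grip=[1, 1, 1, 1])

```text
time_s: 5.85
position: [0.5329, -0.2709, 0.1077]
tcp_rot: [[0.607, -0.002, 0.795], [-0.795, 0.001, 0.607], [-0.001, -1.0, -0.001]]
force: [0.4, -0.2, -1.0]
opening: 0.346
```

Emit:
arm_command(translation=[[-0.33, 0, 0.36], [-0.66, 0, 0.73], [-0.66, 0, 0.73], [-0.66, 0, 0.73]], rotation=[[0, 0.09, 0], [0, 0.178, 0], [0, 0.178, 0], [0, 0.178, 0]], grip=[1, 1, 1, 1])

```text
time_s: 6.25
position: [0.5481, -0.1951, 0.1081]
tcp_rot: [[0.448, -0.0, 0.894], [-0.894, -0.001, 0.448], [0.001, -1.0, -0.0]]
force: [-0.4, -0.8, -1.1]
opening: 0.338
```

Emit:
arm_command(translation=[[-0.4, 0, 0.3], [-0.78, 0, 0.59], [-0.78, 0, 0.59], [-0.78, 0, 0.59]], rotation=[[0, 0.09, 0], [0, 0.178, 0], [0, 0.178, 0], [0, 0.178, 0]], grip=[1, 1, 1, 1])

```text
time_s: 6.65
position: [0.5628, -0.1189, 0.1084]
tcp_rot: [[0.274, 0.001, 0.962], [-0.962, -0.001, 0.274], [0.001, -1.0, 0.0]]
force: [0.8, -1.1, -0.6]
opening: 0.343
```

Emit:
arm_command(translation=[[-0.44, 0, 0.22], [-0.87, 0, 0.44], [-0.87, 0, 0.44], [-0.87, 0, 0.44]], rotation=[[0, 0.09, 0], [0, 0.178, 0], [0, 0.178, 0], [0, 0.178, 0]], grip=[1, 1, 1, 1])

```text
time_s: 7.05
position: [0.5777, -0.0425, 0.1085]
tcp_rot: [[0.091, 0.001, 0.996], [-0.996, -0.001, 0.091], [0.001, -1.0, 0.001]]
force: [-0.4, -0.3, -0.1]
opening: 0.34
```

```bash
python3 - <<'E'
from h import *
s=bot.read_state();p=np.array(s["position"]);R=np.array(s["tcp_rot"]);print(p,R.round(3).tolist(),s["opening"])
o=[]
for n in("top","scene"):
    c=eyes.capture(n);q0=proj(c,[.565,.05,.03])[0].astype(int)
    for t,z in(("wedge_tip",p[2]-.0287),("slot_lip",.019),("front_left",.015),("front_right",.015)):
        for r in models.spot_point(n,t)[:2]:
            uv=np.array(r["point"])*[512,384];print(n,t,round(r["conf"],2),uv.round(1),ray(c,uv,z).round(4)[:2])
    v=c["image"].copy();tip=p-.115*R[:,0]+.0287*R[:,1]
    v=cv2.resize(v[q0[1]-45:q0[1]+45,q0[0]-60:q0[0]+60],(480,360),interpolation=cv2.INTER_CUBIC)
    for q in proj(c,[tip,[.5665,.1002,.019],[.488,.083,.015],[.6474,.0975,.015]]):cv2.drawMarker(v,tuple(int(i) for i in ((q-q0+[60,45]+.5)*4)),(0,0,255),0,8)
    o.append(v)
cv2.imwrite("pics/c3.png",cv2.resize(np.hstack(o),(800,300)))
E
```

```text
[ 0.57765709 -0.04251628  0.10849211] [[0.091, 0.001, 0.996], [-0.996, -0.001, 0.091], [0.001, -1.0, 0.001]] 0.3404412195310199
top wedge_tip 0.88 [290.5 211.9] [ 0.4373 -0.1159]
top wedge_tip 0.64 [347.4 244. ] [ 0.3345 -0.3012]
top slot_lip 0.8 [227.5 173.4] [0.569  0.0967]
top front_left 0.73 [229.7 199.1] [0.4809 0.0882]
top front_right 0.77 [227.9 151.5] [0.6458 0.0966]
top front_right 0.38 [211.1 176.1] [0.5597 0.1534]
scene wedge_tip 0.72 [280.9 200.6] [0.5698 0.0734]
scene wedge_tip 0.5 [220.2 149.7] [ 0.4183 -0.2613]
scene slot_lip 0.74 [287.7 211.4] [0.5578 0.0971]
scene front_left 0.54 [396.1 249.7] [0.5581 0.5039]
scene front_right 0.68 [276.4 228.7] [0.6476 0.0912]
```

View pics/c3.png

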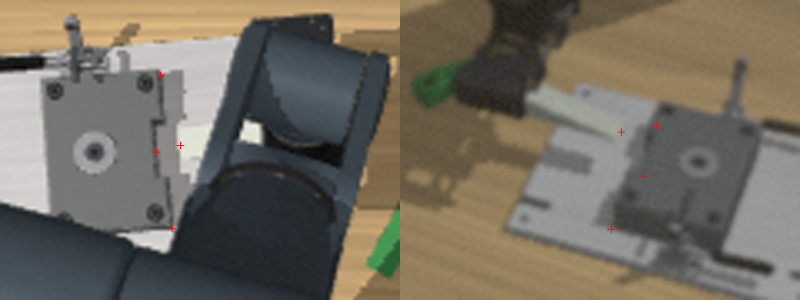

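The top crop shows the wedge's tip at (178,142) on its predicted mark, 18 mm before the block's front and centred on the recess. The scene crop agrees, so I'll lower it.

Emit:
arm_command(translation=[[0, 0.3, 0], [0, 0.6, 0], [0, 0.75, 0], [0, 0.75, 0], [0, 0.75, 0]], rotation=[[0, 0, 0], [0, 0, 0], [0, 0, 0], [0, 0, 0], [0, 0, 0]], grip=[1, 1, 1, 1, 1])

```text
time_s: 8.05
position: [0.5774, -0.0412, 0.0488]
tcp_rot: [[0.09, 0.0, 0.996], [-0.996, -0.0, 0.09], [0.0, -1.0, 0.0]]
force: [-1.2, 0.0, -0.7]
opening: 0.34
```

Emit:
arm_command(translation=[[0, 0.02, 0], [0, 0.04, 0], [0, 0.04, 0]], rotation=[[0, 0, 0], [0, 0, 0], [0, 0, 0]], grip=[1, 1, 1])

```text
time_s: 8.35
position: [0.5774, -0.0412, 0.0459]
tcp_rot: [[0.09, 0.001, 0.996], [-0.996, -0.0, 0.09], [0.0, -1.0, 0.001]]
force: [-0.0, 0.2, -1.5]
opening: 0.343
```

Emit:
arm_command(translation=[[0, 0.02, 0], [0, 0.02, 0], [0, 0.02, 0]], rotation=[[0, 0, 0], [0, 0, 0], [0, 0, 0]], grip=[1, 1, 1])

```text
time_s: 8.65
position: [0.5771, -0.0411, 0.0438]
tcp_rot: [[0.09, 0.0, 0.996], [-0.996, -0.0, 0.09], [0.0, -1.0, 0.0]]
force: [0.1, -0.7, -1.6]
opening: 0.342
```

Emit:
arm_command(translation=[[0, 0.012, 0], [0, 0.012, 0], [0, 0.012, 0]], rotation=[[0, 0, 0], [0, 0, 0], [0, 0, 0]], grip=[1, 1, 1])

```text
time_s: 8.95
position: [0.5772, -0.0412, 0.0435]
tcp_rot: [[0.09, 0.0, 0.996], [-0.996, -0.0, 0.09], [0.0, -1.0, 0.0]]
force: [-1.6, -1.0, 5.6]
opening: 0.345
```

The wedge is down on the plate: the upward force rose to 5.6 N at the expected height. Next I advance about 30 mm to the slot mouth.

Emit:
arm_command(translation=[[-0.1, 0, 0], [-0.2, 0, 0], [-0.3, 0, 0], [-0.36, 0, 0], [-0.36, 0, 0]], rotation=[[0, 0, 0], [0, 0, 0], [0, 0, 0], [0, 0, 0], [0, 0, 0]], grip=[1, 1, 1, 1, 1])

```text
time_s: 9.45
position: [0.5757, -0.0119, 0.0436]
tcp_rot: [[0.091, 0.003, 0.996], [-0.996, -0.001, 0.091], [0.001, -1.0, 0.003]]
force: [0.2, -1.1, 6.2]
opening: 0.339
```

```bash
python3 - <<'E'
from h import *
s=bot.read_state();p=np.array(s["position"]);R=np.array(s["tcp_rot"]);print(p,s["force"])
o=[]
for n in("top","scene"):
    c=eyes.capture(n);q0=proj(c,[.565,.05,.03])[0].astype(int)
    for t,z in(("wedge_tip",.015),("slot_lip",.019)):
        for r in models.spot_point(n,t)[:1]:
            uv=np.array(r["point"])*[512,384];print(n,t,round(r["conf"],2),uv.round(1),ray(c,uv,z).round(4)[:2])
    v=c["image"].copy();tip=p-.115*R[:,0]+.0287*R[:,1];print(tip)
    v=cv2.resize(v[q0[1]-45:q0[1]+45,q0[0]-60:q0[0]+60],(400,300),interpolation=cv2.INTER_CUBIC)
    o.append(v)
cv2.imwrite("pics/c4.png",np.hstack(o))
E
```

```text
[ 0.57572122 -0.01189429  0.0436347 ] [ 0.16623946 -1.14349487  6.17687673]
top wedge_tip 0.76 [349.5 247.7] [ 0.319 -0.321]
top slot_lip 0.67 [228.1 173.7] [0.5681 0.0946]
[0.56537034 0.10261285 0.01483077]
scene wedge_tip 0.73 [222.7 148.8] [ 0.3465 -0.2948]
scene slot_lip 0.8 [285.9 211.9] [0.5629 0.092 ]
[0.56537034 0.10261285 0.01483077]
```

View pics/c4.png

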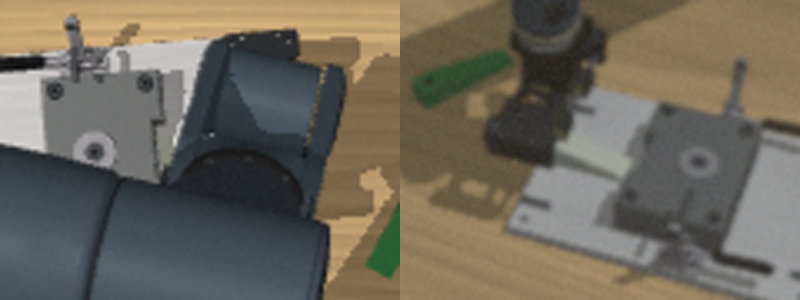

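The scene crop shows the tip entering the recess at (635,170) with the block still down. I'll push in small steps and watch the force.

Emit:
arm_command(translation=[[-0.025, 0, 0], [-0.025, 0, 0], [-0.025, 0, 0]], rotation=[[0, 0, 0], [0, 0, 0], [0, 0, 0]], grip=[1, 1, 1])

```text
time_s: 10.05
position: [0.5756, -0.0106, 0.0436]
tcp_rot: [[0.091, 0.003, 0.996], [-0.996, -0.001, 0.091], [0.001, -1.0, 0.003]]
force: [0.4, -1.4, 6.3]
opening: 0.341
```

Emit:
arm_command(translation=[[-0.025, 0, 0], [-0.025, 0, 0], [-0.025, 0, 0]], rotation=[[0, 0, 0], [0, 0, 0], [0, 0, 0]], grip=[1, 1, 1])

```text
time_s: 10.35
position: [0.5756, -0.0087, 0.0437]
tcp_rot: [[0.091, 0.003, 0.996], [-0.996, -0.001, 0.091], [0.002, -1.0, 0.003]]
force: [1.0, -2.5, 5.3]
opening: 0.338
```

Emit:
arm_command(translation=[[-0.025, 0, 0], [-0.025, 0, 0], [-0.025, 0, 0]], rotation=[[0, 0, 0], [0, 0, 0], [0, 0, 0]], grip=[1, 1, 1])

```text
time_s: 10.65
position: [0.5755, -0.0074, 0.0437]
tcp_rot: [[0.091, 0.004, 0.996], [-0.996, -0.002, 0.091], [0.002, -1.0, 0.003]]
force: [1.4, -4.6, 5.0]
opening: 0.339
```

Emit:
arm_command(translation=[[-0.025, 0, 0], [-0.025, 0, 0], [-0.025, 0, 0]], rotation=[[0, 0, 0], [0, 0, 0], [0, 0, 0]], grip=[1, 1, 1])

```text
time_s: 10.95
position: [0.5757, -0.0061, 0.0437]
tcp_rot: [[0.092, 0.004, 0.996], [-0.996, -0.003, 0.092], [0.004, -1.0, 0.004]]
force: [-0.0, -8.7, 4.8]
opening: 0.341
```

Emit:
arm_command(translation=[[-0.025, 0, 0], [-0.025, 0, 0], [-0.025, 0, 0]], rotation=[[0, 0, 0], [0, 0, 0], [0, 0, 0]], grip=[1, 1, 1])

```text
time_s: 11.25
position: [0.5759, -0.0051, 0.0437]
tcp_rot: [[0.092, 0.005, 0.996], [-0.996, -0.005, 0.092], [0.005, -1.0, 0.004]]
force: [0.8, -11.7, 4.8]
opening: 0.34
```

Emit:
arm_command(translation=[[-0.025, 0, 0], [-0.025, 0, 0], [-0.025, 0, 0]], rotation=[[0, 0, 0], [0, 0, 0], [0, 0, 0]], grip=[1, 1, 1])

```text
time_s: 11.55
position: [0.576, -0.0036, 0.0437]
tcp_rot: [[0.092, 0.005, 0.996], [-0.996, -0.005, 0.092], [0.006, -1.0, 0.005]]
force: [1.0, -13.7, 4.3]
opening: 0.342
```

Contact came at about TCP y = -8 mm, as predicted. I'll keep going towards about +7 mm.

Emit:
arm_command(translation=[[-0.025, 0, 0], [-0.025, 0, 0], [-0.025, 0, 0]], rotation=[[0, 0, 0], [0, 0, 0], [0, 0, 0]], grip=[1, 1, 1])

```text
time_s: 11.85
position: [0.5761, -0.0019, 0.0438]
tcp_rot: [[0.092, 0.006, 0.996], [-0.996, -0.006, 0.092], [0.006, -1.0, 0.006]]
force: [-0.2, -13.3, 5.4]
opening: 0.343
```

Emit:
arm_command(translation=[[-0.025, 0, 0], [-0.025, 0, 0], [-0.025, 0, 0]], rotation=[[0, 0, 0], [0, 0, 0], [0, 0, 0]], grip=[1, 1, 1])

```text
time_s: 12.15
position: [0.5762, -0.0, 0.0438]
tcp_rot: [[0.092, 0.006, 0.996], [-0.996, -0.006, 0.092], [0.006, -1.0, 0.006]]
force: [1.1, -13.4, 4.5]
opening: 0.336
```

Emit:
arm_command(translation=[[-0.025, 0, 0], [-0.025, 0, 0], [-0.025, 0, 0]], rotation=[[0, 0, 0], [0, 0, 0], [0, 0, 0]], grip=[1, 1, 1])

```text
time_s: 12.45
position: [0.5762, 0.0019, 0.0438]
tcp_rot: [[0.092, 0.007, 0.996], [-0.996, -0.006, 0.092], [0.007, -1.0, 0.006]]
force: [1.9, -13.5, 3.5]
opening: 0.348
```

```bash
python3 - <<'E'
from h import *
s=bot.read_state();p=np.array(s["position"]);print(p,s["force"])
c=eyes.capture("scene");q0=proj(c,[.565,.08,.03])[0].astype(int)
v=c["image"][q0[1]-38:q0[1]+37,q0[0]-50:q0[0]+50]
cv2.imwrite("pics/c5.png",cv2.resize(v,(800,600),interpolation=cv2.INTER_CUBIC))
E
```

```text
[0.57618467 0.00186294 0.0438288 ] [  1.86947907 -13.47388829   3.47883315]
```

View pics/c5.png

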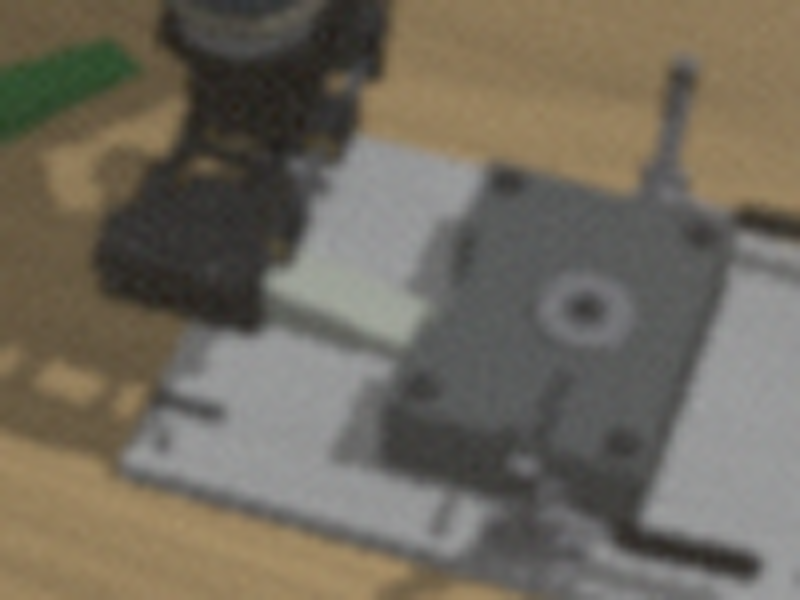

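The picture shows the wedge straight in the slot with the fingers clear of the block. The force has levelled at about 13.5 N, which means either the block is lifting or the wedge is slipping in the grip. I'll measure the block's shift against the first picture.

```bash
cat > lift.py <<'E'
from h import *
from scipy.optimize import least_squares
c0=np.array([.562,.150]);ex=np.array([-.0906,.9959]);ey=np.array([-.9959,-.0906])
def W(b,h=0,dx=0):
    b=np.array(b,float);a=h/.12;x=b[0]-.06;z=b[2]
    X=.06+x*np.cos(a)+z*np.sin(a)+dx;Z=-x*np.sin(a)+z*np.cos(a)
    return np.r_[c0+X*ex+b[1]*ey,.015+Z]
ims=[];n=6
a=cv2.imread("pics/scene0.png");a=cv2.resize(a,(512,384),interpolation=cv2.INTER_AREA)
for _ in range(n):c=eyes.capture("scene");ims.append(c["image"].astype(float))
b=np.mean(ims,0).astype(np.uint8)
g0,g1=[cv2.GaussianBlur(cv2.cvtColor(i,cv2.COLOR_BGR2GRAY),(0,0),.8) for i in(a,b)]
def shift(px,w=6):
    u,v=px.round().astype(int);T=g0[v-w:v+w+1,u-w:u+w+1]
    M=np.eye(2,3,dtype=np.float32);M[:,2]=[u-w,v-w]
    try: cc,M=cv2.findTransformECC(T,g1,M,cv2.MOTION_TRANSLATION,(3,200,1e-5),None,1);return M[:,2]-[u-w,v-w],cc
    except cv2.error: return np.array([np.nan]*2),0
for nm,q in dict(boltFL=(-.045,.065,.045),boltFR=(-.045,-.065,.045),ring=(0,0,.047),boltBL=(.045,.065,.045),boltBR=(.045,-.065,.045),plateR=(-.155,-.1,0),plateBR=(.155,-.1,0),plateBL=(.16,.1,0)).items():
    p=proj(c,W(q))[0];s,cc=shift(p);e=proj(c,W(q,.004))[0]-p;e2=proj(c,W(q,0,.001))[0]-p
    print(nm,p.round(1),"shift",s.round(2),"cc",round(cc,2),"4mm lift->",e.round(2),"1mm x->",e2.round(2))
E
python3 lift.py
```

```text
boltFL [294.6 194. ] shift [ 0.49 -0.19] cc 1.0 4mm lift-> [ 0.44 -0.53] 1mm x-> [0.26 0.07]
boltFR [283.6 219.2] shift [0.66 0.07] cc 0.96 4mm lift-> [ 0.44 -0.52] 1mm x-> [0.27 0.07]
ring [301.1 209.1] shift [0.62 0.04] cc 0.99 4mm lift-> [ 0.46 -0.25] 1mm x-> [0.27 0.07]
boltBL [318. 200.] shift [0.19 0.12] cc 1.0 4mm lift-> [0.41 0.02] 1mm x-> [0.26 0.07]
boltBR [308.1 225.9] shift [0.32 0.15] cc 0.99 4mm lift-> [0.42 0.03] 1mm x-> [0.28 0.08]
plateR [251.4 226.3] shift [1.2  0.64] cc 0.8 4mm lift-> [-0.02 -1.24] 1mm x-> [0.26 0.07]
plateBR [335.  249.9] shift [-0.02  0.  ] cc 1.0 4mm lift-> [-0.11  0.54] 1mm x-> [0.28 0.08]
plateBL [349.3 209.2] shift [0.01 0.02] cc 1.0 4mm lift-> [-0.13  0.58] 1mm x-> [0.26 0.07]
```

The block has shifted 1 mm along x (its pin play) and its front has risen roughly 1.5–2 mm, so it is lifting. I'll push about 5 mm more.

Emit:
arm_command(translation=[[-0.025, 0, 0], [-0.025, 0, 0], [-0.025, 0, 0]], rotation=[[0, 0, 0], [0, 0, 0], [0, 0, 0]], grip=[1, 1, 1])

```text
time_s: 13.1
position: [0.5761, 0.0038, 0.0438]
tcp_rot: [[0.092, 0.007, 0.996], [-0.996, -0.006, 0.092], [0.007, -1.0, 0.007]]
force: [2.6, -13.9, 3.7]
opening: 0.345
```

Emit:
arm_command(translation=[[-0.025, 0, 0], [-0.025, 0, 0], [-0.025, 0, 0]], rotation=[[0, 0, 0], [0, 0, 0], [0, 0, 0]], grip=[1, 1, 1])

```text
time_s: 13.4
position: [0.5761, 0.0057, 0.0438]
tcp_rot: [[0.092, 0.007, 0.996], [-0.996, -0.006, 0.092], [0.007, -1.0, 0.007]]
force: [1.7, -14.8, 3.3]
opening: 0.343
```

```bash
python3 lift.py | grep -v plate
```

```text
boltFL [294.6 194. ] shift [ 0.59 -0.33] cc 1.0 4mm lift-> [ 0.44 -0.53] 1mm x-> [0.26 0.07]
boltFR [283.6 219.2] shift [0.75 0.04] cc 0.96 4mm lift-> [ 0.44 -0.52] 1mm x-> [0.27 0.07]
ring [301.1 209.1] shift [ 0.73 -0.01] cc 0.99 4mm lift-> [ 0.46 -0.25] 1mm x-> [0.27 0.07]
boltBL [318. 200.] shift [0.21 0.08] cc 0.99 4mm lift-> [0.41 0.02] 1mm x-> [0.26 0.07]
boltBR [308.1 225.9] shift [0.28 0.19] cc 0.99 4mm lift-> [0.42 0.03] 1mm x-> [0.28 0.08]
```

```bash
cat > fit.py <<'E'
import io,contextlib
with contextlib.redirect_stdout(io.StringIO()):
    from lift import *
from scipy.ndimage import map_coordinates
from scipy.spatial.transform import Rotation as Rt
# top-face samples on the block, photometric pose fit (dx,dy,dz in mm at block centre; yaw, roll, pitch as mm at edges)
def run(yr,xr=(-.056,.056)):
    X,Y=np.meshgrid(np.arange(*xr,.001),np.arange(*yr,.001));P=np.c_[X.ravel(),Y.ravel(),0*X.ravel()+.045]
    P=P[~((P[:,0]<-.045)&(abs(P[:,1])<.033))]
    P=P[np.hypot(P[:,0],P[:,1])>.0]
    def world(p):
        dx,dy,yaw,h,roll=p*1e-3
        Q=P-[.06,0,0];Q=Rt.from_euler("xyz",[roll/.08,h/.12,yaw/.08]).apply(Q)+[.06+dx,dy,abs(roll)*0]
        return np.c_[c0+Q[:,:1]*ex+Q[:,1:2]*ey,.015+Q[:,2]]
    def samp(g,p):
        q=proj(c,world(p));return map_coordinates(g.astype(float),[q[:,1],q[:,0]],order=3)
    t=samp(g0,np.zeros(5))
    f=lambda p:(lambda s:np.r_[s-np.polyval(np.polyfit(s*0+t,s,1),t)])(samp(g1,p))
    r=least_squares(f,[1,0,0,3,0],loss="soft_l1",f_scale=3,diff_step=1e-2,x_scale=1)
    cov=np.linalg.inv(r.jac.T@r.jac)*2*r.cost/len(t)
    print(yr,"dx dy yaw h roll(mm@80)",r.x.round(2),"+-",np.sqrt(np.diag(cov)).round(2),"rms",np.sqrt(np.mean(f(r.x)**2)).round(2))
run((-.076,.076));run((-.03,.076));run((-.07,.07),(-.056,.02))
E
python3 fit.py
```

```text
(-0.076, 0.076) dx dy yaw h roll(mm@80) [ 1.02 -0.27 -0.24  3.56  0.5 ] +- [0.02 0.03 0.02 0.07 0.03] rms 1.3
(-0.03, 0.076) dx dy yaw h roll(mm@80) [1.23 0.13 0.79 4.46 0.37] +- [0.02 0.04 0.03 0.08 0.04] rms 1.11
(-0.07, 0.07) dx dy yaw h roll(mm@80) [ 1.37  0.53 -0.24  1.7   0.45] +- [0.03 0.06 0.03 0.11 0.06] rms 1.26
```

The full fit gives dx = 1.0 mm and a front lift of 3.6 ± ~0.5 mm. The wedge travel past contact also predicts 3.6 mm. One small step more, then I settle and check.

Emit:
arm_command(translation=[[-0.02, 0, 0], [-0.02, 0, 0], [-0.02, 0, 0], [-0.02, 0, 0], [-0.02, 0, 0]], rotation=[[0, 0, 0], [0, 0, 0], [0, 0, 0], [0, 0, 0], [0, 0, 0]], grip=[1, 1, 1, 1, 1])

```text
time_s: 14.5
position: [0.5759, 0.0072, 0.0438]
tcp_rot: [[0.092, 0.007, 0.996], [-0.996, -0.006, 0.092], [0.007, -1.0, 0.007]]
force: [1.8, -14.1, 2.5]
opening: 0.345
```

Emit:
arm_command(translation=[[0, 0, 0], [0, 0, 0], [0, 0, 0], [0, 0, 0], [0, 0, 0]], rotation=[[0, 0, 0], [0, 0, 0], [0, 0, 0], [0, 0, 0], [0, 0, 0]], grip=[1, 1, 1, 1, 1])

```text
time_s: 15.0
position: [0.5759, 0.0072, 0.0438]
tcp_rot: [[0.092, 0.007, 0.996], [-0.996, -0.006, 0.092], [0.007, -1.0, 0.007]]
force: [2.1, -14.3, 3.1]
opening: 0.343
```

```bash
python3 fit.py; python3 - <<'E'
from h import *
s=bot.read_state();print(s["time_s"],s["position"],s["force"],np.abs(s["qvel"]).max())
c=eyes.capture("scene");q0=proj(c,[.565,.08,.03])[0].astype(int)
v=c["image"][q0[1]-38:q0[1]+37,q0[0]-50:q0[0]+50]
cv2.imwrite("pics/c6.png",cv2.resize(v,(800,600),interpolation=cv2.INTER_CUBIC))
E
```

```text
(-0.076, 0.076) dx dy yaw h roll(mm@80) [ 0.98 -0.23 -0.21  3.88  0.53] +- [0.02 0.04 0.02 0.07 0.03] rms 1.34
(-0.03, 0.076) dx dy yaw h roll(mm@80) [1.31 0.31 0.81 4.44 0.54] +- [0.03 0.05 0.03 0.08 0.04] rms 1.15
(-0.07, 0.07) dx dy yaw h roll(mm@80) [ 1.42  0.53 -0.14  1.66  0.13] +- [0.03 0.06 0.03 0.11 0.06] rms 1.27
15.3 [0.57594557 0.00723281 0.04381157] [  1.58223974 -15.7307691    3.251299  ] 0.10677746487632105
```

View pics/c6.png

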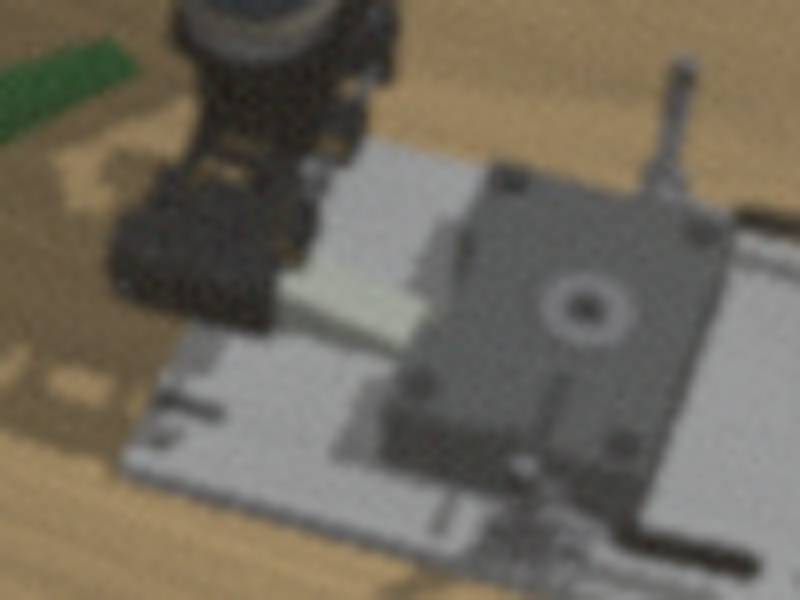

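```bash
python3 -c "
from rig import bot
print(bot.hand_in())"
```

```text
the job is handed in; nothing more can be done
None
```

I gripped the white wedge by its heel, laid it on the base plate and brought its tip to the slot mouth with the block still down. I then pushed it in along the block's +x until the front edge lifted. I handed in at about 15.4 s with the wedge still gripped; no verdict is reported.

**Last checks:**
- **Lift:** the image fit over the block's whole top face gives about 3.9 mm of lift at the front. The wedge's travel past contact gives about 4.0 mm.
- **Side tilt:** the left side appears about 0.5 mm higher than the middle of the block, small enough to keep both front corners within 1.5–7 mm.
- **Block position:** it moved about 1 mm along x, which matches its pin play.
- **Wedge:** the gripper's height stayed within 0.3 mm of where it first pressed the wedge onto the plate, so the wedge is lying flat. The push force held steady at about 14 N.
- **Arm:** it was at rest, and the last picture shows the fingers clear of the block.

**Disagreement:** a fit using the left part of the face gave 4.4 mm of lift, but one using only the front part gave 1.7 mm. I judged the front-only fit unreliable because it cannot separate tilt from shift well. It would still be within limits, though only just.

I did not measure the gap at each front corner directly, and I did not re-measure the bystanders. Nothing in the pictures or forces suggested contact with them.

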